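# Check a vanilla gift case against its layout and return the wrong tubes

### The job

Open the gift case, compare the band colour of each tube with the chip at the same place on the layout plate, and put every tube whose colour differs from its chip into the returns box by pressing it in through the flap (keep hold of it down to the flap, no dropping from above). Leave the correctly packed tubes lying on their rails and the mispacked places empty, then close the case's lid again. Do not disturb the bottle, the jar or the coral.

Things in the scene. Friction and masses are not known exactly. Their poses are not given: they have to be found in the camera images.
- case: Fixed wooden presentation case, 150 (x) x 254 (y) x 60 (z) mm, walls and floor 6 mm, undivided inside; at yaw 0 its front faces the robot. Origin: centre of its underside; z up. Four places for tubes lie side by side at y = +81, +27, -27, -81 mm of its frame (x = 0), each with a pair of brass rails; tubes lie along its x axis. The lid is hinged on its far (+x) rim
- lid (a joint): Case lid, 8 mm wooden panel of 150 x 254 mm, in rad: 0 shut, grows as the front edge rises, stop at 1.62 (just past upright). The hinge is stiff: the lid stays wherever it is left (about 0.17 N m friction, mass 150 g). It may start slightly ajar (up to 0.3)
- lid_handle (a point): Middle of the grip of the lid's brass bar handle: round bar along the case's y axis, standing off the lid's outer face, 120 mm from the hinge line measured along the lid and 43 mm from the lid's underside (hinge plane), so 35 mm from the outer face. The bar is 11 mm thick and 100 mm long, on a post 42 mm either side of its middle; the lid's free edge is 30 mm beyond it. On the open lid it faces away from the robot and can be pinched from above. It moves with the lid
- lid_hinge (a point): Middle of the lid's hinge line, at the far upper rim of the case (75 mm in +x from the case's centre, 60.5 mm above its underside); the line is parallel to the case's y axis
- returns: Fixed green returns box, 190 (x) x 146 (y) x 125 (z) mm, closed but for a 150 x 106 mm opening in its top, filled by the flap. Origin: centre of its underside; z up. Cork floor 8 mm up, inner height about 110 mm. The long side of the opening is its x axis
- flap (a joint): Black one-way flap, 146 x 102 x 3 mm, level with the top of the returns box at 0 rad; hinged along the opening's +y long side (returns frame), its -y edge (yellow line) swings down into the box as the value grows (stop 1.35). A weak spring shuts it again (under 1 N at mid-flap); a tube released on the pressed-in flap rolls off its free edge into the box
- flap_center (a point): Centre of the flap opening, at the top of the returns box (z = 125 mm of its frame)
- layout: Fixed flat wooden layout plate, 60 (x) x 190 (y) x 8 mm, on the table; origin: centre of its underside. It stands for the case seen from above: four chips at y = +66, +22, -22, -66 mm of its frame show what belongs at the case's places y = +81, +27, -27, -81 mm in that order (left to right as seen from the robot). A thin brass line marks its front edge, the one that stands for the case's front
- chip_red_1: Fixed flat red chip, 36 x 32 x 4 mm, on the layout plate; origin at the centre of its underside. At this place of the case belongs a tube with a red band
- chip_red_2: Fixed flat red chip, 36 x 32 x 4 mm, on the layout plate; origin at the centre of its underside. At this place of the case belongs a tube with a red band
- chip_red_3: Fixed flat red chip, 36 x 32 x 4 mm, on the layout plate; origin at the centre of its underside. At this place of the case belongs a tube with a red band
- chip_green: Fixed flat green chip, 36 x 32 x 4 mm, on the layout plate; origin at the centre of its underside. At this place of the case belongs a tube with a green band (no green tube was packed, so this place always holds a wrong tube)
- red_1: Loose sealed vanilla tube with a red band and an aluminium cap at its +x end, a cylinder 24 mm in diameter and 120 mm long, about 80 g (varies 0.8 to 1.3 times), lying along its x axis; origin: its centre. It starts in the case on the rails cradle_red_1
- red_2: Loose sealed vanilla tube with a red band and an aluminium cap at its +x end, a cylinder 24 mm in diameter and 120 mm long, about 80 g (varies 0.8 to 1.3 times), lying along its x axis; origin: its centre. It starts in the case on the rails cradle_red_2
- red_3: Loose sealed vanilla tube with a red band and an aluminium cap at its +x end, a cylinder 24 mm in diameter and 120 mm long, about 80 g (varies 0.8 to 1.3 times), lying along its x axis; origin: its centre. It starts in the case on the rails cradle_red_3
- white: Loose sealed vanilla tube with a white band and an aluminium cap at its +x end, a cylinder 24 mm in diameter and 120 mm long, about 80 g (varies 0.8 to 1.3 times), lying along its x axis; origin: its centre. It starts in the case on the rails cradle_white; no chip is white, so it is always a wrong tube
- cradle_red_1: Fixed pair of brass rails (6 mm round, 110 mm long, 20 mm apart) in the case that the tube red_1 lies on at the start; origin on the case's inner floor below the tube's middle. The tube's axis lies 26.7 mm above it. Which of the four places this is varies
- cradle_red_2: Fixed pair of brass rails (6 mm round, 110 mm long, 20 mm apart) in the case that the tube red_2 lies on at the start; origin on the case's inner floor below the tube's middle. The tube's axis lies 26.7 mm above it. Which of the four places this is varies
- cradle_red_3: Fixed pair of brass rails (6 mm round, 110 mm long, 20 mm apart) in the case that the tube red_3 lies on at the start; origin on the case's inner floor below the tube's middle. The tube's axis lies 26.7 mm above it. Which of the four places this is varies
- cradle_white: Fixed pair of brass rails (6 mm round, 110 mm long, 20 mm apart) in the case that the tube white lies on at the start; origin on the case's inner floor below the tube's middle. The tube's axis lies 26.7 mm above it. Which of the four places this is varies
- extract: Bystander: loose amber bottle with a black cap, 44 mm in diameter, 140 mm tall, standing; origin: centre of its foot
- pod_jar: Bystander: loose glass jar with an aluminium lid, 54 mm in diameter, 65 mm tall; origin: centre of its foot
- coral: Bystander: loose white coral ornament, about 65 mm wide, 80 mm tall; origin: centre of its foot
There are look-alikes about, which are no part of the job. Of the things shaped like the returns, the green one is meant.

How it is judged (in metres and radians):
On the way, in this order (a step that is already met when the one before it is completed fails the run):
1. the case's lid is opened (value of joint lid above 1.2 rad), for 0.2 s.
2. every wrong tube lies in the returns box, the right ones still on their rails (((y of cradle_red_1 in the frame of case between 0.066 and 0.096 m and y of chip_green in the frame of layout between 0.051 and 0.081 m and x of red_1 in the frame of returns between -0.09 and 0.09 m and y of red_1 in the frame of returns between -0.07 and 0.07 m and z of red_1 in the frame of returns between 0 and 0.09 m and contact force between the fingers and red_1 below 0.05 N) or (y of cradle_red_1 in the frame of case between 0.012 and 0.042 m and y of chip_green in the frame of layout between 0.007 and 0.037 m and x of red_1 in the frame of returns between -0.09 and 0.09 m and y of red_1 in the frame of returns between -0.07 and 0.07 m and z of red_1 in the frame of returns between 0 and 0.09 m and contact force between the fingers and red_1 below 0.05 N) or (y of cradle_red_1 in the frame of case between -0.042 and -0.012 m and y of chip_green in the frame of layout between -0.037 and -0.007 m and x of red_1 in the frame of returns between -0.09 and 0.09 m and y of red_1 in the frame of returns between -0.07 and 0.07 m and z of red_1 in the frame of returns between 0 and 0.09 m and contact force between the fingers and red_1 below 0.05 N) or (y of cradle_red_1 in the frame of case between -0.096 and -0.066 m and y of chip_green in the frame of layout between -0.081 and -0.051 m and x of red_1 in the frame of returns between -0.09 and 0.09 m and y of red_1 in the frame of returns between -0.07 and 0.07 m and z of red_1 in the frame of returns between 0 and 0.09 m and contact force between the fingers and red_1 below 0.05 N) or (x of red_1 in the frame of cradle_red_1 between -0.015 and 0.015 m and y of red_1 in the frame of cradle_red_1 between -0.005 and 0.005 m and z of red_1 in the frame of cradle_red_1 between 0.0217 and 0.0317 m and not (y of cradle_red_1 in the frame of case between 0.066 and 0.096 m and y of chip_green in the frame of layout between 0.051 and 0.081 m) and not (y of cradle_red_1 in the frame of case between 0.012 and 0.042 m and y of chip_green in the frame of layout between 0.007 and 0.037 m) and not (y of cradle_red_1 in the frame of case between -0.042 and -0.012 m and y of chip_green in the frame of layout between -0.037 and -0.007 m) and not (y of cradle_red_1 in the frame of case between -0.096 and -0.066 m and y of chip_green in the frame of layout between -0.081 and -0.051 m))) and ((y of cradle_red_2 in the frame of case between 0.066 and 0.096 m and y of chip_green in the frame of layout between 0.051 and 0.081 m and x of red_2 in the frame of returns between -0.09 and 0.09 m and y of red_2 in the frame of returns between -0.07 and 0.07 m and z of red_2 in the frame of returns between 0 and 0.09 m and contact force between the fingers and red_2 below 0.05 N) or (y of cradle_red_2 in the frame of case between 0.012 and 0.042 m and y of chip_green in the frame of layout between 0.007 and 0.037 m and x of red_2 in the frame of returns between -0.09 and 0.09 m and y of red_2 in the frame of returns between -0.07 and 0.07 m and z of red_2 in the frame of returns between 0 and 0.09 m and contact force between the fingers and red_2 below 0.05 N) or (y of cradle_red_2 in the frame of case between -0.042 and -0.012 m and y of chip_green in the frame of layout between -0.037 and -0.007 m and x of red_2 in the frame of returns between -0.09 and 0.09 m and y of red_2 in the frame of returns between -0.07 and 0.07 m and z of red_2 in the frame of returns between 0 and 0.09 m and contact force between the fingers and red_2 below 0.05 N) or (y of cradle_red_2 in the frame of case between -0.096 and -0.066 m and y of chip_green in the frame of layout between -0.081 and -0.051 m and x of red_2 in the frame of returns between -0.09 and 0.09 m and y of red_2 in the frame of returns between -0.07 and 0.07 m and z of red_2 in the frame of returns between 0 and 0.09 m and contact force between the fingers and red_2 below 0.05 N) or (x of red_2 in the frame of cradle_red_2 between -0.015 and 0.015 m and y of red_2 in the frame of cradle_red_2 between -0.005 and 0.005 m and z of red_2 in the frame of cradle_red_2 between 0.0217 and 0.0317 m and not (y of cradle_red_2 in the frame of case between 0.066 and 0.096 m and y of chip_green in the frame of layout between 0.051 and 0.081 m) and not (y of cradle_red_2 in the frame of case between 0.012 and 0.042 m and y of chip_green in the frame of layout between 0.007 and 0.037 m) and not (y of cradle_red_2 in the frame of case between -0.042 and -0.012 m and y of chip_green in the frame of layout between -0.037 and -0.007 m) and not (y of cradle_red_2 in the frame of case between -0.096 and -0.066 m and y of chip_green in the frame of layout between -0.081 and -0.051 m))) and ((y of cradle_red_3 in the frame of case between 0.066 and 0.096 m and y of chip_green in the frame of layout between 0.051 and 0.081 m and x of red_3 in the frame of returns between -0.09 and 0.09 m and y of red_3 in the frame of returns between -0.07 and 0.07 m and z of red_3 in the frame of returns between 0 and 0.09 m and contact force between the fingers and red_3 below 0.05 N) or (y of cradle_red_3 in the frame of case between 0.012 and 0.042 m and y of chip_green in the frame of layout between 0.007 and 0.037 m and x of red_3 in the frame of returns between -0.09 and 0.09 m and y of red_3 in the frame of returns between -0.07 and 0.07 m and z of red_3 in the frame of returns between 0 and 0.09 m and contact force between the fingers and red_3 below 0.05 N) or (y of cradle_red_3 in the frame of case between -0.042 and -0.012 m and y of chip_green in the frame of layout between -0.037 and -0.007 m and x of red_3 in the frame of returns between -0.09 and 0.09 m and y of red_3 in the frame of returns between -0.07 and 0.07 m and z of red_3 in the frame of returns between 0 and 0.09 m and contact force between the fingers and red_3 below 0.05 N) or (y of cradle_red_3 in the frame of case between -0.096 and -0.066 m and y of chip_green in the frame of layout between -0.081 and -0.051 m and x of red_3 in the frame of returns between -0.09 and 0.09 m and y of red_3 in the frame of returns between -0.07 and 0.07 m and z of red_3 in the frame of returns between 0 and 0.09 m and contact force between the fingers and red_3 below 0.05 N) or (x of red_3 in the frame of cradle_red_3 between -0.015 and 0.015 m and y of red_3 in the frame of cradle_red_3 between -0.005 and 0.005 m and z of red_3 in the frame of cradle_red_3 between 0.0217 and 0.0317 m and not (y of cradle_red_3 in the frame of case between 0.066 and 0.096 m and y of chip_green in the frame of layout between 0.051 and 0.081 m) and not (y of cradle_red_3 in the frame of case between 0.012 and 0.042 m and y of chip_green in the frame of layout between 0.007 and 0.037 m) and not (y of cradle_red_3 in the frame of case between -0.042 and -0.012 m and y of chip_green in the frame of layout between -0.037 and -0.007 m) and not (y of cradle_red_3 in the frame of case between -0.096 and -0.066 m and y of chip_green in the frame of layout between -0.081 and -0.051 m))) and x of white in the frame of returns between -0.09 and 0.09 m and y of white in the frame of returns between -0.07 and 0.07 m and z of white in the frame of returns between 0 and 0.09 m and contact force between the fingers and white below 0.05 N), for 0.2 s.
At the end, for the whole second after the job is handed in: The white tube, and the red tube at the green chip's place if there is one, lie inside the returns box; every other red tube lies on its own rails (within 15 mm lengthwise, 5 mm sideways and in height); all at rest, flap shut again (below 0.12 rad), lid shut (below 0.08 rad) (all of step 2 and linear speed of each of red_1, red_2, red_3, white below 0.03 m/s and value of joint lid below 0.08 rad and value of joint flap below 0.12 rad); the robot touches nothing.
It fails at once if a bystander is moved more than 30 mm or tipped (distance of any of extract, pod_jar, coral from where it was at the start of the episode above 0.03 m or angle between any of extract, pod_jar, coral's own z axis and vertical above 0.35 rad).
It fails at once if a tube is dropped from more than about 30 mm above the flap ((height (world z) of red_1 above 0.17 m and contact force between the fingers and red_1 below 0.02 N and linear speed of red_1 above 0.3 m/s) or (height (world z) of red_2 above 0.17 m and contact force between the fingers and red_2 below 0.02 N and linear speed of red_2 above 0.3 m/s) or (height (world z) of red_3 above 0.17 m and contact force between the fingers and red_3 below 0.02 N and linear speed of red_3 above 0.3 m/s) or (height (world z) of white above 0.17 m and contact force between the fingers and white below 0.02 N and linear speed of white above 0.3 m/s)).
It also fails if it takes over 72 s, if anything falls off the work surface, if the arm or the gripper's body presses on something with over 40 N, if the wrist force passes 120 N, or if a joint passes its speed limit or range.

### The arm

A 6-joint arm with a two-finger parallel gripper is mounted at the origin on the work surface. World frame = base frame: x ahead of the robot, y to its left, z up, the work surface at z = 0. Lengths are in m, angles in degrees, forces in N, time in s.
With the tool pointing down it reaches from about 0.325 to 0.775 m from the base axis. Payload 5.5 kg.
Tool frame: the origin (TCP) lies on the centre line of the jaws, within the pads' length; the fingertips stand bot.tip_extent ahead of it and the grasp point (between the pads) lies 6 mm ahead of it (bot.tip_extent is the distance from the TCP to the fingertips, in m); z points along the fingers, y is the line along which they close (so a half turn about z gives the same grasp; the last joint's range is limited). The gripper opens to 88 mm and grips with 3 to 60 N. Pads are 20 mm wide; open, the fingers measure 115 mm over their backs; the gripper's body (75 mm by 178 mm) begins 61 mm behind the grasp point.
Start: joints at [62.412, 5.22, 70.514, -0, 104.267, -3.249], TCP at [0.247, 0.547, 0.248] pointing down, gripper open.
Joint ranges: [-164.24, 164.24], [-49.07, 125.15], [9.68, 141.18], [-86.29, 266.29], [3.28, 154.24], [-151.56, 151.56]. Speed limits (degrees/s): [147.25, 147.25, 172.46, 180, 180, 180].

### API

Orientations are given as a 3x3 rotation matrix whose columns are the frame's x, y, z axes.
In Python, from station import bot gives the robot as it stands. The module is installed in compiled form; this text tells all that it offers. Calls block until the motion is done:
- bot.move_ptp(position, orientation): joint-space move of the TCP to a pose.
- bot.movel(position, rot=None, vel=0.15, guard=None): straight line of the TCP; rot=None keeps the orientation; vel is the mean speed in m/s. With guard (N) it stops when the force on the tool has changed by that much, and returns True; else False.
- bot.goto_joints(angles): joint-space move.
- bot.command_gripper(opening, f_grip=None): opening from 0.0 (shut) to 1.0 (fully open); f_grip is the grip in N (None keeps the last); returns when the fingers have stopped.
- bot.hold(seconds).
- bot.inverse_kinematics(position, orientation): joint angles nearest the present ones, or None.
- bot.state(): the state.
- bot.get_image(name): name is "scene" or "top" or "wrist"; returns (picture, depth): 480x640x3 uint8, red, green, blue; 480x640 float32, m along the optical axis (not along the pixel's ray), 0 where there is no reading.
- bot.camera_info(name): a dict with "vertical_fov" (degrees; the focal length in pixels is half the picture's height over the tangent of half this angle, whatever the lens; pixels are square), "cx", "cy" (the principal point, pixels), "world_from_camera" (4x4, takes a point from camera to world coordinates). Camera axes: x right, y up, looking along -z (the intrinsics and any distortion apply to the point x, -y, -z); pixel columns grow to the right and rows downward; lengths in m; the calibration is good to about 2 mm. The wrist camera is an equidistant fisheye: a pixel r from the principal point sees the ray r / f radians off the axis. A picture is of the moment at which its call begins: read the wrist's pose just before it. camera_info takes no time and is no camera call; for the wrist camera it gives the pose at the moment of the call.
A pose or a line that the arm cannot do raises bot.IKError and nothing moves.
- bot.job_done(): hands the job in; it is judged then, once.
The state is a dict: "clock": time; "q": joint angles; "joint_velocities": joint speeds; "effort": joint torques, N m; "tcp_pos": TCP position; "orientation": TCP orientation; "contact_force": force on the tool from outside, world axes, zero at the start; "wrist_torque": the same for the moment, N m; "gripper_width": opening from 0.0 (shut) to 1.0 (fully open); "gripper_force": force on a finger pad.
Only numpy, scipy, OpenCV 4.12 (cv2) and the standard library are available. Lean on these libraries where they do the work, as an engineer would, in place of code of your own. Each camera call takes 0.05 s, during which the arm holds its last target. There are 200 camera calls.

## Working session

There is one attempt and no reset: what is moved stays moved. The work goes in short steps, each a Python script; the robot and the scene stay as the last script left them, time stands still between calls to the robot, and variables do not carry over. Pictures are saved under pics/ and viewed, at most 10 in all, crops included, and the job is handed in when it is done.

```bash
mkdir -p pics
cat > h.py <<'E'
import numpy as np, cv2
from station import bot
def save(n,img): cv2.imwrite(f'pics/{n}.png',cv2.cvtColor(img,cv2.COLOR_RGB2BGR))
def cloud(cam):
    ci=bot.camera_info(cam); img,d=bot.get_image(cam)
    f=240/np.tan(np.radians(ci['vertical_fov']/2))
    v,u=np.mgrid[:480,:640].astype(float)
    x=(u-ci['cx'])/f; y=(v-ci['cy'])/f
    if cam=='wrist':
        r=np.hypot(x,y)+1e-9; t=np.tan(np.minimum(r,1.5))/r; x=x*t; y=y*t
    P=np.stack([x*d,-y*d,-d],-1); T=np.array(ci['world_from_camera'])
    W=P@T[:3,:3].T+T[:3,3]; W[d==0]=np.nan
    return img,W
E
python3 - <<'E'
from h import *
for c in ('top','scene'):
    ci=bot.camera_info(c); print(c,ci)
    img,W=cloud(c); save(c,img); np.savez(c,img=img,W=W)
print(bot.state(),bot.tip_extent)
E
```

```text
top {'vertical_fov': 55.458543425008614, 'cx': 316.43444973485623, 'cy': 234.37362960567097, 'world_from_camera': array([[-0.01035812,  0.99465984, -0.10268647,  0.41193467],
       [-0.99944233, -0.00703805,  0.03264186,  0.1040074 ],
       [ 0.03174483,  0.10296732,  0.99417805,  0.97957185],
       [ 0.        ,  0.        ,  0.        ,  1.        ]])}
scene {'vertical_fov': 51.4049230603847, 'cx': 313.8343396719698, 'cy': 245.02442457293003, 'world_from_camera': array([[ 0.35340592, -0.565915  ,  0.74487883,  1.22204186],
       [ 0.93517301,  0.19366066, -0.29655857, -0.20612509],
       [ 0.02357321,  0.80139614,  0.59766925,  0.69678949],
       [ 0.        ,  0.        ,  0.        ,  1.        ]])}
{'clock': 0.1, 'q': array([ 6.24130024e+01,  5.26142474e+00,  7.05730983e+01,  3.40011341e-04,
        1.04267441e+02, -3.24755837e+00]), 'joint_velocities': array([-0.11215793, -0.11494954, -0.26603269, -0.06873832,  0.01746093,
        0.04889305]), 'effort': array([ 2.12501305e-03, -4.47859418e+01, -4.07566774e+01,  6.99379086e-02,
        2.84536678e-02, -6.04839170e-05]), 'tcp_pos': array([0.24717511, 0.54648692, 0.24661098]), 'orientation': array([[-9.11120353e-01,  4.12139557e-01, -8.29226433e-04],
       [ 4.12140377e-01,  9.11118999e-01, -1.57462174e-03],
       [ 1.06560052e-04, -1.77642761e-03, -9.99998416e-01]]), 'contact_force': array([-0.62704281,  0.21724052,  0.45612269]), 'wrist_torque': array([0.0193195 , 0.04582695, 0.00891744]), 'gripper_force': 0.0, 'gripper_width': 1.0010363901204065} 0.025
```

View pics/top.png

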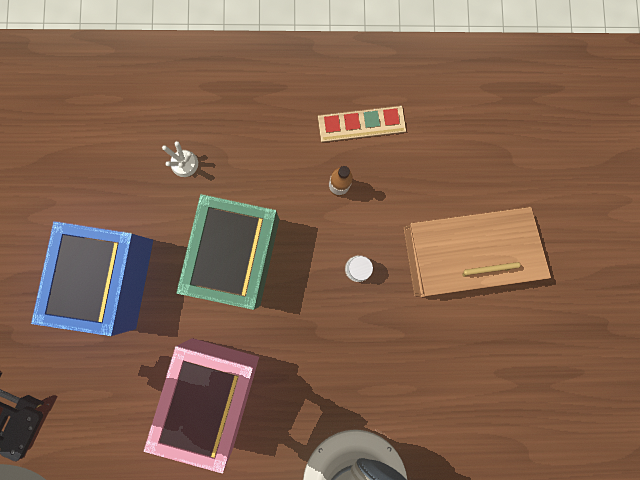

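View pics/scene.png

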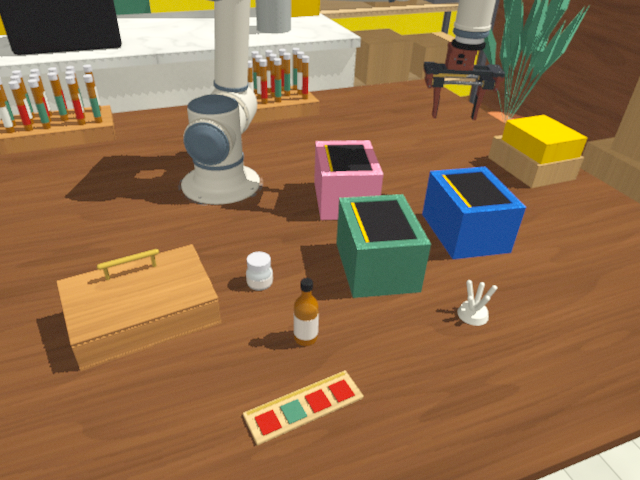

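Candidates for the returns box are blue (82,280), green (228,252) and pink (200,408); I choose green. The case is at (480,252) with its hinge on the far side and its handle near the robot at (492,269). The layout plate at (362,124) reads red, red, green, red from the left, so the wrong place is y=-27, plus wherever the white tube lies. Bystanders are the bottle (340,180), the jar (359,268) and the coral (183,162).

Run:
```python
from h import *
for c in ('top','scene'):
    z=np.load(c+'.npz'); img,W=z['img'],z['W']; hsv=cv2.cvtColor(img,cv2.COLOR_RGB2HSV)
    X,Y,Z=W[...,0],W[...,1],W[...,2]
    # table check
    t=(abs(Z)<.02)&(X>.35)&(X<.8)&(abs(Y)<.3); print(c,'table z',np.nanmedian(Z[t]))
    # green box rim
    g=(hsv[...,0]>60)&(hsv[...,0]<90)&(hsv[...,1]>60)&(Z>.11)&(Z<.14)&(X>.2)&(X<.7)&(Y<.45)&(Y>0)
    p=np.c_[X[g],Y[g]].astype(np.float32); r=cv2.minAreaRect(p); print('returns',len(p),np.round(np.median(Z[g]),4),r, )
    ye=(hsv[...,0]>20)&(hsv[...,0]<33)&(hsv[...,1]>150)&(Z>.09)&(Z<.14)&(X>.25)&(Y<.32)&(Y>.1)&(X>.37)
    q=np.c_[X[ye],Y[ye]].astype(np.float32); print('yellow',len(q),cv2.minAreaRect(q))
    # lid
    L=(Z>.045)&(X>.25)&(X<.65)&(Y<-.05)&(Y>-.45)
    P=W[L]; print('region',P.min(0),P.max(0))
    best=None; rng=np.random.default_rng(0)
    for _ in range(300):
        a=P[rng.choice(len(P),3,False)]; n=np.cross(a[1]-a[0],a[2]-a[0]); n/=np.linalg.norm(n)+1e-12
        if abs(n[2])<.8: continue
        s=abs((P-a[0])@n)<.003
        if best is None or s.sum()>best.sum(): best=s
    Q=P[best]; cen=Q.mean(0); n=np.linalg.svd(Q-cen,full_matrices=False)[2][2]; n*=np.sign(n[2])
    print('lid n',n,'angle',np.arccos(n[2]),'cen',cen)
    e1=np.array([0,-1,0.])-n*(-n[1]); e1/=np.linalg.norm(e1); e2=np.cross(e1,n)
    r=cv2.minAreaRect(np.c_[(Q-cen)@e1,(Q-cen)@e2].astype(np.float32)); b=cv2.boxPoints(r)
    print(r[1],r[2]); print('corners',np.round(cen+b[:,:1]*e1+b[:,1:]*e2,4).tolist())
    h=(P-cen)@n; H=P[(h>.02)&(h<.05)]; H=H[H[:,0]<.6]
    r=cv2.minAreaRect(H[:,:2].astype(np.float32)); print('handle',len(H),r,'ztop',np.percentile(H[:,2],95))
    for nm,(x0,x1,y0,y1,z0) in dict(jar=(.3,.45,-.02,.1,.04),bottle=(.45,.65,-.0,.15,.04)).items():
        m=(X>x0)&(X<x1)&(Y>y0)&(Y<y1)&(Z>z0)&(hsv[...,0]*0==0)
        if m.any(): print(nm,m.sum(),np.median(W[m],0),W[m].min(0),W[m].max(0))
```

```text
top table z -0.0011440774614913662
returns 3392 0.1234 ((0.47053343057632446, 0.24445293843746185), (0.14669586718082428, 0.19012752175331116), 77.44884490966797)
yellow 3 ((0.45641523599624634, 0.19549472630023956), (0.0004564598493743688, 0.12790429592132568), 77.68748474121094)
region [ 0.380331   -0.38514631  0.04504159] [ 0.55987787 -0.1164284   0.13041638]
lid n [0.16136194 0.02123024 0.98666691] angle 0.16347978247129014 cen [ 0.47100742 -0.24919743  0.07951278]
(0.1504487246274948, 0.25535425543785095) 82.61588287353516
corners [[0.5287, -0.1152, 0.0672], [0.5619, -0.3684, 0.0672], [0.4148, -0.3877, 0.0917], [0.3815, -0.1345, 0.0917]]
handle 332 ((0.43335437774658203, -0.25554394721984863), (0.010904917493462563, 0.10920936614274979), 7.286998748779297) ztop 0.1286196829301448
jar 236 [ 0.43397985 -0.00658148  0.06334105] [ 0.41406614 -0.01945136  0.04037638] [0.44999132 0.00952463 0.06720951]
bottle 481 [0.61040192 0.02653208 0.09351764] [0.4502404  0.00074294 0.04003563] [0.63750215 0.04528381 0.14179962]
scene table z -0.00030843029665256205
returns 2200 0.1237 ((0.4720625
[... 268 characters left out ...]
462 -0.11890332  0.12923519]
lid n [0.15981739 0.02120276 0.98691886] angle 0.16192439858796775 cen [ 0.48149607 -0.26050849  0.07872762]
(0.15322479605674744, 0.2541244626045227) 82.68778228759766
corners [[0.5336, -0.118, 0.0672], [0.5663, -0.37, 0.0673], [0.4164, -0.3895, 0.092], [0.3836, -0.1375, 0.0919]]
handle 408 ((0.43821415305137634, -0.258705735206604), (0.012391543947160244, 0.10998193174600601), 6.223849296569824) ztop 0.1277592554910456
jar 112 [ 0.43636369 -0.00903146  0.06397565] [ 0.41744374 -0.01985406  0.04294471] [0.44960219 0.00702835 0.06702724]
bottle 967 [0.63272254 0.01670453 0.08923016] [4.51067688e-01 4.93513144e-05 4.01435025e-02] [0.64508165 0.14992761 0.14238782]
```

```bash
cat >> h.py <<'E'
def down(yawdeg):
    a=np.radians(yawdeg); y=np.array([-np.sin(a),np.cos(a),0]); z=np.array([0,0,-1.]); return np.stack([np.cross(y,z),y,z],1)
YC=7.45; xc=np.array([np.cos(np.radians(YC)),np.sin(np.radians(YC)),0]); yc=np.array([-xc[1],xc[0],0])
HINGE=np.array([0.5463,-0.2431,0.0605]); CASE=HINGE-.075*xc-[0,0,.0605]
YR=-12.5; xr=np.array([np.cos(np.radians(YR)),np.sin(np.radians(YR)),0]); yr=np.array([-xr[1],xr[0],0])
RET=np.array([0.4713,0.2431,0])
def handle(th): # bar centre at lid angle th
    return HINGE+.12*(-np.cos(th)*xc+np.array([0,0,np.sin(th)]))+.043*(np.sin(th)*xc+np.array([0,0,np.cos(th)]))
def tcp(g,extra=.006): return np.asarray(g)+[0,0,extra]  # tool down: TCP for grasp point g
E
python3 - <<'E'
from h import *
z=np.load('top.npz')['img']; save('crop',cv2.resize(z[180:320,20:560],(800,207),interpolation=cv2.INTER_CUBIC))
for yaw in (YC+90,YC-90):
    for th in (.16,.8,1.55): print(yaw,th,np.round(bot.inverse_kinematics(tcp(handle(th)),down(yaw)),0))
for yaw in (YC,YR):
    print(np.round(bot.inverse_kinematics([.47,-.25,.15],down(yaw)),0),np.round(bot.inverse_kinematics([.47,.24,.15],down(yaw)),0))
print(handle(.163))
E
```

```text
97.45 0.16 [-34.  -9.  96.  -0.  92. 138.]
97.45 0.8 [-30.  -2.  85.  -0.  98. 142.]
97.45 1.55 [-25.  10.  71.  -0.  99. 147.]
-82.55 0.16 [-34.  -9.  96.  -0.  92. -42.]
-82.55 0.8 [-30.  -2.  85.  -0.  98. -38.]
-82.55 1.55 [-25.  10.  71.  -0.  99. -33.]
[ -32.   -5.   91.   -0.   94. -129.] [ 23.  -6.  91.  -0.  94. -74.]
[ -32.   -5.   91.   -0.   94. -109.] [ 23.  -6.  91.  -0.  94. -54.]
[ 0.43580928 -0.2575483   0.12240353]
```

View pics/crop.png

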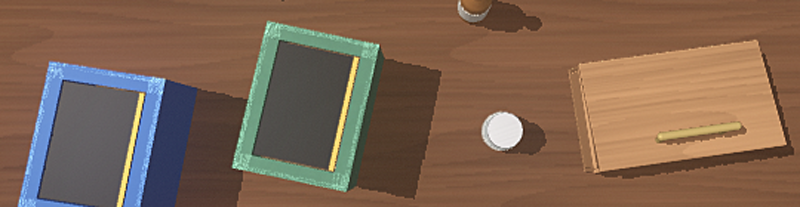

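The crop confirms the green box at (308,105), distinct from the blue one at (100,145), and the brass handle at (700,131). I'll open the lid now.

Run:
```python
from h import *
R=down(YC-90); t0=.163; p=tcp(handle(t0))
bot.move_ptp(p+[0,0,.09],R); bot.command_gripper(.5,25)
print('touch',bot.movel(p,vel=.1,guard=12)); bot.command_gripper(0,25)
s=bot.state(); print('w',s['gripper_width'],s['gripper_force'],s['tcp_pos']-p,s['contact_force'])
if s['gripper_width']>.08:
    for th in np.linspace(t0,1.55,15)[1:]:
        if bot.movel(tcp(handle(th)),vel=.1,guard=30): print('guard',th,bot.state()['contact_force']); break
    s=bot.state(); print('end',s['gripper_width'],s['tcp_pos']-tcp(handle(1.55)),s['contact_force'],s['clock'])
img,W=cloud('top'); save('open1',img); np.savez('top2',img=img,W=W)
```

```text
touch False
w 0.12455252287339595 25.001244843006134 [-1.22532494e-03 -2.28224135e-04  6.15336606e-05] [-6.5269816  -0.51158318  1.68549079]
end 0.11758541833920913 [ 0.00088485 -0.00034822 -0.00051869] [ 2.75551936 -6.0015045   2.92945901] 9.3583
```

View pics/open1.png

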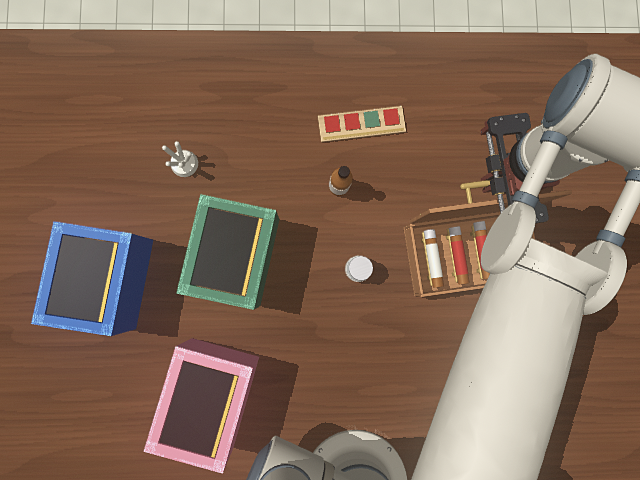

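The lid is open. White lies at the leftmost place (432,259) and reds at (458,256) and (480,250), the fourth hidden by the arm. So white (+81) and the red at -27 are wrong. I'll release the handle and measure the tubes.

Run:
```python
from h import *
bot.command_gripper(.25); p=bot.state()['tcp_pos']
bot.movel(p+[0,0,.1],vel=.2)
bot.move_ptp([.45,.06,.27],down(YC))
for c in ('top','scene'):
    img,W=cloud(c); hsv=cv2.cvtColor(img,cv2.COLOR_RGB2HSV)
    if c=='top': save('open2',cv2.resize(img[180:320,380:580],(800,560),interpolation=cv2.INTER_CUBIC))
    d=W-CASE; a=d@xc; b=d@yc; Z=W[...,2]
    for y0 in (.081,.027,-.027,-.081):
        m=(abs(b-y0)<.02)&(abs(a)<.066)&(Z>.034)&(Z<.055)
        red=((hsv[...,0]<6)|(hsv[...,0]>174))&(hsv[...,1]>150)
        B=b[m]; A=a[m]; 
        if m.sum()>20: print(c,y0,m.sum(),'y %.4f mid %.4f'%(np.median(B),(np.percentile(B,2)+np.percentile(B,98))/2),'x %.4f..%.4f'%(A.min(),A.max()),'top %.4f'%np.percentile(Z[m],95),'redfrac %.2f'%red[m].mean())
    m=(a>.04)&(a<.14)&(abs(b)<.13)&(Z>.1)
    f=np.polyfit(Z[m&(a<.095)],a[m&(a<.095)],1); print('lid slope',f,'topz',Z[m].max(),'theta',np.pi/2+np.arctan(f[0]))
print(bot.state()['clock'])
```

```text
top 0.081 203 y 0.0815 mid 0.0825 x -0.0628..-0.0005 top 0.0452 redfrac 0.00
top 0.027 632 y 0.0315 mid 0.0295 x -0.0642..0.0556 top 0.0455 redfrac 0.53
top -0.027 628 y -0.0223 mid -0.0243 x -0.0602..0.0596 top 0.0453 redfrac 0.59
top -0.081 649 y -0.0756 mid -0.0780 x -0.0611..0.0586 top 0.0453 redfrac 0.58
lid slope [0.03841783 0.06785744] topz 0.21410632256416817 theta 1.6091952740601239
lid slope [-0.01200292  0.0838937 ] topz 0.21277535316586726 theta 1.5587939821251626
11.825
```

View pics/open2.png

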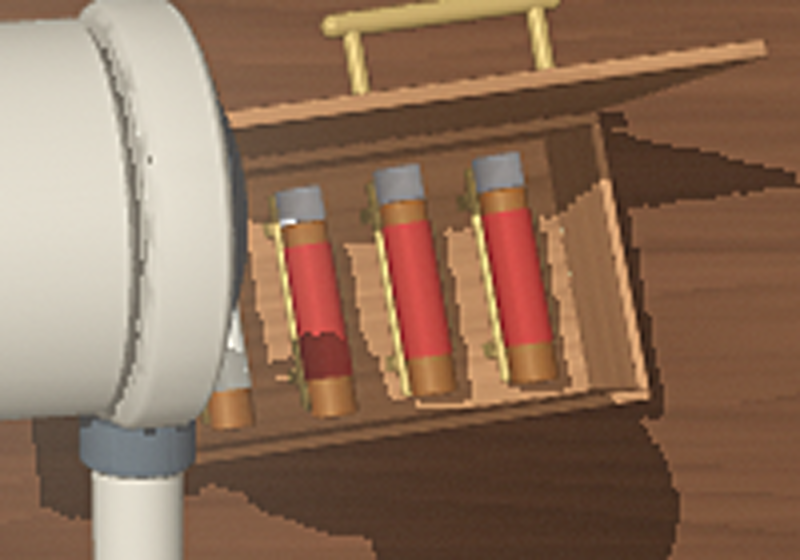

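```bash
cat >> h.py <<'E'
def pick(y,x=-.003):
    g=CASE+x*xc+(y+.001)*yc; bot.command_gripper(.45,40)
    p=np.array([g[0],g[1],.0515])
    if bot.state()['tcp_pos'][1]>-.05 or True:
        bot.movel([*p[:2],.225],rot=down(YC),vel=.25)
    print('down guard',bot.movel(p,vel=.12,guard=10),bot.state()['tcp_pos']-p)
    bot.command_gripper(0,40); s=bot.state(); print('w mm',s['gripper_width']*88,s['gripper_force'])
    bot.movel(p+[0,0,.02],vel=.06); bot.movel([*p[:2],.225],vel=.2)
    s=bot.state(); print('lifted w',s['gripper_width']*88,s['gripper_force'],s['clock']); return s['gripper_width']*88
def drop(yt=-.008):
    q=RET+yt*yr
    bot.movel([*q[:2],.225],rot=down(YR),vel=.22)
    print('press guard',bot.movel([*q[:2],.105],vel=.1,guard=20)); s=bot.state(); print(s['tcp_pos'],s['contact_force'],s['gripper_width']*88)
    if s['tcp_pos'][2]>.115: return
    bot.command_gripper(.6); bot.hold(.3); bot.movel([*q[:2],.225],vel=.2)
    print(bot.state()['clock'])
E
python3 - <<'E'
from h import *
w=pick(.081)
if 22<w<26: drop()
img,W=cloud('scene'); save('drop1',img)
E
```

```text
down guard False [ 0.00049841 -0.00023637  0.00091581]
w mm 22.863121496853765 40.000115633010864
lifted w 23.712390611904258 39.99874949455261 16.8167
press guard False
[0.46994322 0.2353812  0.10581043] [ 0.26690735 -0.37743673 -1.27384996] 23.338347274529543
21.8667
```

View pics/drop1.png

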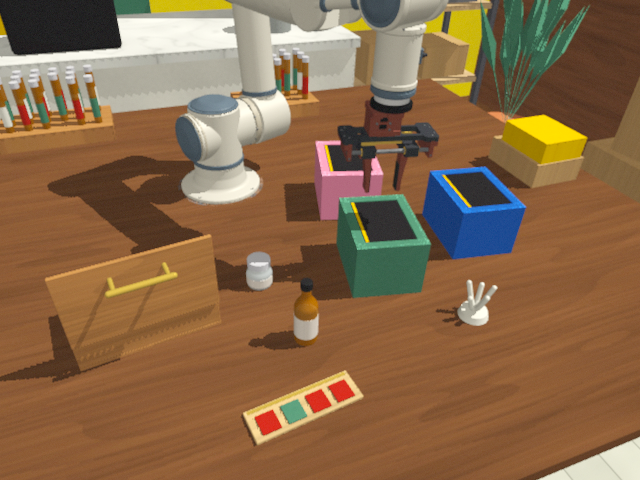

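The white tube is in the box, the gripper at (385,170) is empty, and the flap at (385,220) is shut. Next is the red tube at -27.

Run:
```python
from h import *
w=pick(-.027)
if 22<w<26: drop()
img,W=cloud('top'); save('drop2',img)
hsv=cv2.cvtColor(img,cv2.COLOR_RGB2HSV); d=W-CASE; a=d@xc; b=d@yc; Z=W[...,2]
for y0 in (.081,.027,-.027,-.081):
    m=(abs(b-y0)<.02)&(abs(a)<.066)&(Z>.034)&(Z<.055); B=b[m];A=a[m]
    print(y0,m.sum(), m.sum()>20 and ((np.percentile(B,2)+np.percentile(B,98))/2,A.min(),A.max(),np.percentile(Z[m],95)))
```

```text
down guard False [ 0.00046193 -0.00034151  0.00100635]
w mm 23.061129832350364 39.999945759773254
lifted w 23.344089743678527 39.99864220619202 27.9667
press guard False
[0.46992339 0.23536841 0.10576666] [-0.45463823 -0.58929222 -0.14382178] 23.198243172675625
33.5083
0.081 0 False
0.027 627 (np.float64(0.02946212303820851), np.float64(-0.06428558920377174), np.float64(0.055732461339238454), np.float64(0.04537958447436239))
-0.027 0 False
-0.081 634 (np.float64(-0.07827534304162181), np.float64(-0.061185004754100915), np.float64(0.05868312784384366), np.float64(0.04548075994154256))
```

View pics/drop2.png

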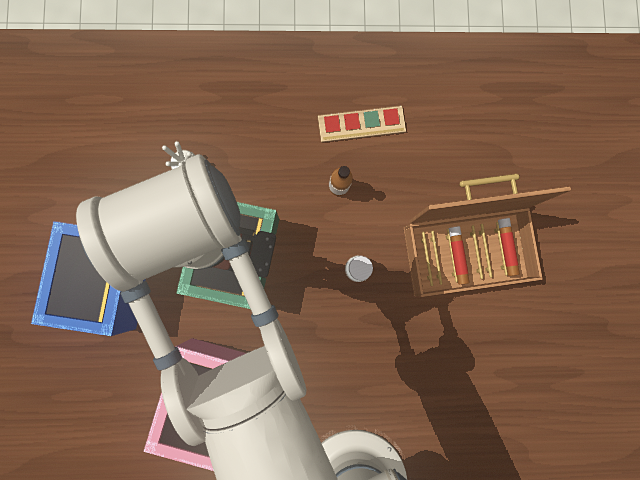

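Both wrong places (430,255) and (483,250) are empty, and the right reds at (458,255) and (508,247) are unmoved. I'll close the lid.

Run:
```python
from h import *
R=down(YC-90); p=tcp(handle(1.55))
s=bot.state(); bot.movel([*s['tcp_pos'][:2],.31],vel=.25)
bot.move_ptp(p+[0,0,.12],R); bot.command_gripper(.25,25)
print('touch',bot.movel(p,vel=.08,guard=8),bot.state()['tcp_pos']-p); bot.command_gripper(0,25)
s=bot.state(); print('w',s['gripper_width']*88,s['clock'])
if s['gripper_width']>.08:
    for th in np.linspace(1.55,0,17)[1:]:
        if bot.movel(tcp(handle(th)),vel=.1,guard=30): print('guard',th,bot.state()['contact_force']); break
    s=bot.state(); print('end',s['gripper_width']*88,s['tcp_pos']-tcp(handle(th)),s['contact_force'])
    bot.command_gripper(.5); bot.movel(s['tcp_pos']+[0,0,.12],vel=.15)
    bot.move_ptp([.40,-.02,.3],down(YC))
for c in ('top','scene'):
    img,W=cloud(c); save('closed_'+c,img)
    d=W-CASE; a=d@xc; b=d@yc; Z=W[...,2]; m=(abs(a)<.07)&(abs(b+.06)<.06)&(Z>.055)&(Z<.09)
    if m.sum()>50: print(c,m.sum(),'tilt',np.polyfit(a[m],Z[m],1))
    d=W-RET; a=d@xr; b=d@yr; m=(abs(a)<.06)&(abs(b)<.04)&(Z>.03)&(Z<.14)
    if m.sum()>50: print(c,m.sum(),'flap',np.polyfit(b[m],Z[m],1))
print(bot.state()['clock'],bot.state()['contact_force'])
```

```text
touch False [ 5.82065546e-05 -8.23022717e-05  4.24690243e-04]
w 10.513654763870523 38.4917
end 10.136475484415133 [-1.41516503e-04 -5.75693911e-05 -1.89120556e-04] [-0.3949621   0.34305053 -1.48121459]
top 1956 tilt [-0.02653128  0.06947163]
top 2739 flap [-0.00343335  0.12247927]
scene 3764 tilt [-0.02662491  0.06988465]
scene 1236 flap [-0.00023062  0.12324588]
45.6583 [-0.71019912  0.61295784  0.29060794]
```

View pics/closed_scene.png

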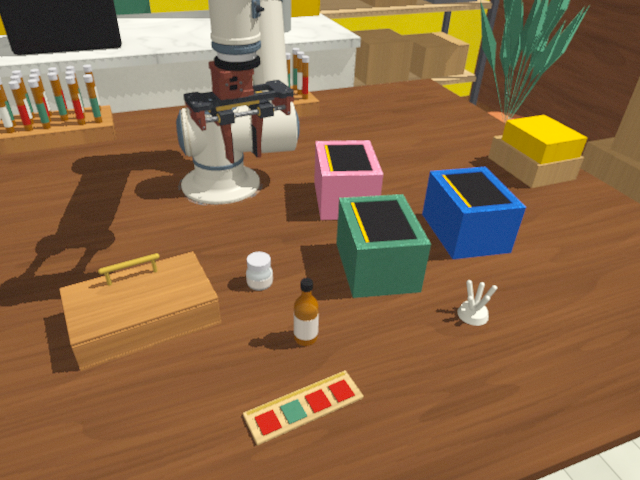

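The lid is shut (tilt 0.027 rad in both cameras), the flap is level at (385,220), and the bottle, jar and coral are undisturbed, so I'll hand it in.

```bash
python3 -c "
from station import bot
print(bot.job_done(), bot.state()['clock'])"
```

```text
the job is handed in; nothing more can be done
the job is handed in; nothing more can be done
```

The white tube and the red tube at the green chip's place are in the green returns box, the two correct red tubes are still on their rails, the lid and flap measured shut, and the job was handed in after about 46 s of robot time; the call gave no verdict.

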